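# Compress a spring cap with the right pressing sleeve and hold it at the gauge height

## Task

Take the middle-sized of the three steel pressing sleeves (32 mm across, the one that fits the recess of the brass spring cap and goes over its centre stem), and seat it upright in the recess. Then press the sleeve down until the cap has sunk 12 mm, its rim level with the tops of the two red gauge pillars, without bottoming the spring. Hold it steady there for at least two seconds and finish while still holding it pressed; leave the other two sleeves, the vial and the plunger holder alone.

Things in the scene. Friction and masses are not known exactly. Their poses are not given: they have to be found in the camera images.
- fixture: Fixed spring fixture: grey base 110 (x) x 100 x 14 mm, dark round housing 58 mm across, 42 mm high, brass cap 46 mm across sliding upright in it. Fixed stem, 18 mm in diameter, on the axis through the cap, tip 83 mm above the bench. Two red gauge pillars 10 mm thick, 40 mm from the axis at +y and -y, tops 58 mm above the bench. Origin: on the vertical cap axis at bench height, z up.
- cap_seat (a point): Centre of the recess floor in the top of the brass cap; moves with it; 65 mm above the bench at rest. The recess is 37 mm across and 5 mm deep (rim top 70 mm above the bench at rest): the 32 mm sleeve enters with 2.5 mm to spare all round and clears the stem, which rises 18 mm above this floor; the 42 mm sleeve does not enter, the 24 mm one does not pass the stem.
- spring_cap (a joint): How far the spring cap is pressed down, in m: 0 at rest, 0.012 when its rim is level with the red pillars' tops, 0.022 bottomed. The spring is preloaded: it starts to yield at about 5 N and stiffens by 0.5 N per mm, so about 11 N at 12 mm. Springs back when let go.
- sleeve_mid: The wanted sleeve: loose, upright plain steel tube 60 mm tall, 32 mm outside diameter, 24 mm bore, closed flat at the top (8 mm thick), open at the foot, two dark rings round it near the foot, about 0.1 kg. Origin at the centre of its underside, z up along its axis.
- sleeve_small: Look-alike sleeve, the same 60 mm tall but 24 mm outside diameter and 16 mm bore. Origin at the centre of its underside. Leave alone.
- sleeve_large: Look-alike sleeve, the same 60 mm tall but 42 mm outside diameter and 34 mm bore. Origin at the centre of its underside. Leave alone.
- vial: Bystander: white vial with an orange cap, 34 mm across, 85 mm tall, standing. Origin at the centre of its underside. Leave alone.
- plunger_holder: Bystander: small steel plunger holder, oval foot 30 x 50 mm with a round post, 66 mm tall, standing. Origin at the centre of its underside. Leave alone.
Not all that is in view belongs to the job. Leave any purple look-alike of the sleeve_mid alone.

How it is judged:
By the outcome, as a careful person would: the job done as asked, in the order asked, and still so for the second after the job is handed in, while the arm keeps its last pose, push and grip.
It also fails if it takes over 48 s, if anything falls off the work surface, if the arm or the gripper's body presses on something with over 40 N, if the wrist force passes 120 N, or if a joint passes its speed limit or range.

## Robot

A 6-joint arm with a two-finger parallel gripper is mounted at the origin on a cart in front of the work surface, level with it; the furniture and walls round the work are solid. World frame = base frame: x ahead of the robot, y to its left, z up, the work surface at z = 0. Lengths are in m, angles in degrees, forces in N, time in s.
With the tool pointing down it reaches from about 0.325 to 0.85 m from the base axis. Payload 15.5 kg.
Tool frame: the origin (TCP) lies midway between the tips of the shut fingers; the grasp point (between the pads) lies 19 mm behind it; z points along the fingers, y is the line along which they close (so a half turn about z gives the same grasp; the last joint's range is limited). The gripper opens to 91 mm and grips with 3 to 60 N. Pads are 32 mm wide; open, the fingers measure 118 mm over their backs; the gripper's body (76 mm by 178 mm) begins 60 mm behind the grasp point.
Start: joints at [69.987, 28.281, 77.091, -0, 74.628, -5.472], TCP at [0.157, 0.605, 0.214] pointing down, gripper open.
Joint ranges: [-166.48, 166.48], [-47.26, 123.95], [12.59, 153.08], [-70.14, 250.14], [6.76, 159.57], [-176.63, 176.63]. Speed limits (degrees/s): [108.29, 108.29, 147.25, 172.46, 172.46, 172.46].

## Interface

Orientations are given as a 3x3 rotation matrix whose columns are the frame's x, y, z axes.
In Python, from bench import ctrl gives the robot as it stands. The module is installed in compiled form; this text tells all that it offers. Calls block until the motion is done:
- ctrl.goto(position, orientation): joint-space move of the TCP to a pose.
- ctrl.move_l(position, vel=0.15, ori=None, contact_N=None): straight line of the TCP; ori=None keeps the orientation; vel is the mean speed in m/s. With contact_N (N) it stops when the force on the tool has changed by that much, and returns True; else False.
- ctrl.movej(angles): joint-space move.
- ctrl.command_gripper(opening): opening from 0.0 (shut) to 1.0 (fully open); the grip force is fixed at half the most; returns when the fingers have stopped.
- ctrl.sleep(seconds).
- ctrl.ik(position, orientation): joint angles nearest the present ones, or None.
- ctrl.read_camera(name): name is "scene" or "top"; returns the picture (480x640x3 uint8, blue, green, red); there is no depth.
- ctrl.camera_params(name): a dict with "fx", "fy", "cx", "cy" (pixels), "pose" (4x4, takes a point from camera to world coordinates). Camera axes: x right, y up, looking along -z (the intrinsics and any distortion apply to the point x, -y, -z); pixel columns grow to the right and rows downward; lengths in m; the calibration is good to about 2 mm. A picture is of the moment at which its call begins. camera_params takes no time and is no camera call.
A pose or a line that the arm cannot do raises ctrl.MotionError and nothing moves.
- ctrl.sign_off(): hands the job in; it is judged then, once.
Readings, each from a call of its own:
- ctrl.current_t(): time.
- ctrl.current_q(): joint angles.
- ctrl.current_dq(): joint speeds.
- ctrl.current_effort(): joint torques, N m.
- ctrl.current_tool_pos(): TCP position.
- ctrl.current_eef_rot(): TCP orientation.
- ctrl.current_contact_force(): force on the tool from outside, world axes, zero at the start.
- ctrl.current_wrist_torque(): the same for the moment, N m.
- ctrl.current_grip_width(): opening from 0.0 (shut) to 1.0 (fully open).
- ctrl.current_grasp_force(): force on a finger pad.
Only numpy, scipy, OpenCV 4.12 (cv2) and the standard library are available. Lean on these libraries where they do the work, as an engineer would, in place of code of your own. Each camera call takes 0.05 s, during which the arm holds its last target. There are 200 camera calls.

## Working session

There is one attempt and no reset: what is moved stays moved. The work goes in short steps, each a Python script; the robot and the scene stay as the last script left them, time stands still between calls to the robot, and variables do not carry over. Pictures are saved under pics/ and viewed, at most 10 in all, crops included, and the job is handed in when it is done.

```bash
mkdir -p pics
python3 - <<'E'
from bench import ctrl
import cv2,json,numpy as np
for n in("scene","top"):
    cv2.imwrite(f"pics/{n}0.png",ctrl.read_camera(n)); p=ctrl.camera_params(n); print(n,{k:(np.round(v,4).tolist() if not isinstance(v,str) else v) for k,v in p.items()})
print(ctrl.current_t(),ctrl.current_eef_rot())
E
```

```text
scene {'fx': 469.9092, 'fy': 469.9092, 'cx': 315.5857, 'cy': 239.4879, 'pose': [[-0.8447, 0.385, -0.3718, 0.2609], [-0.5352, -0.6173, 0.5766, 0.6675], [-0.0075, 0.6861, 0.7275, 0.6957], [0.0, 0.0, 0.0, 1.0]]}
top {'fx': 496.7376, 'fy': 496.7376, 'cx': 323.5124, 'cy': 237.764, 'pose': [[0.0166, 0.9835, -0.18, 0.4103], [-0.9998, 0.0142, -0.0144, 0.2058], [-0.0116, 0.1802, 0.9836, 0.9071], [0.0, 0.0, 0.0, 1.0]]}
0.1 [[-9.67971391e-01  2.51060219e-01 -3.90023828e-04]
 [ 2.51060490e-01  9.67970882e-01 -1.00074533e-03]
 [ 1.26284368e-04 -1.06661242e-03 -9.99999423e-01]]
```

View pics/scene0.png

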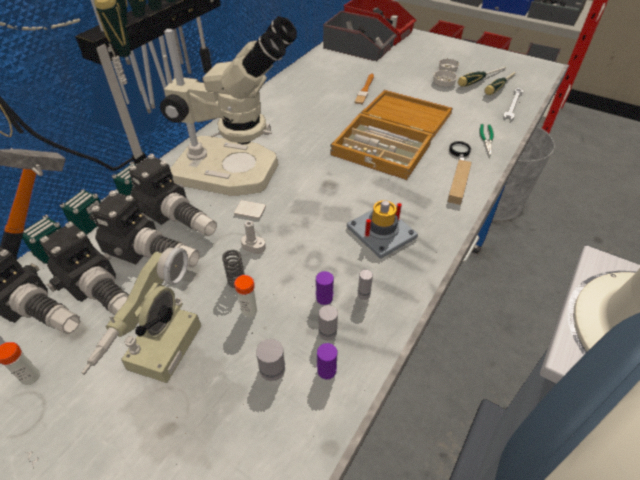

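View pics/top0.png

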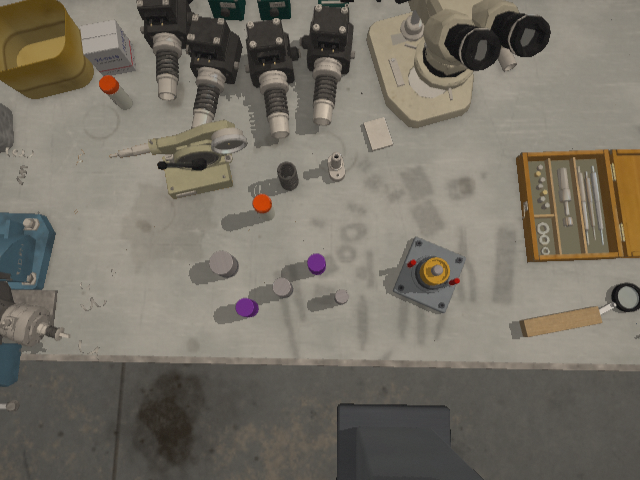

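Scene picture: grey sleeves are at (270,358), (328,320) and (365,283), purple look-alikes at (325,288) and (327,361), fixture at (384,220). 
Candidates in the top view: grey (223,264) is the largest, (282,287) the middle one, (341,296) the smallest; purple (316,263) and (247,307) are decoys. I take (282,287) as the 32 mm one and will confirm it by measured diameter and an enlarged crop.

```bash
cat > h.py <<'E'
from bench import ctrl
import cv2,numpy as np
def ray(n,u,v):
    p=ctrl.camera_params(n);P=np.array(p["pose"])
    return P[:3,3],P[:3,:3]@np.array([(u-p["cx"])/p["fx"],-(v-p["cy"])/p["fy"],-1])
def onz(n,u,v,z):
    o,d=ray(n,u,v); return (o+d*(z-o[2])/d[2])[:2]
def proj(n,X):
    p=ctrl.camera_params(n);P=np.array(p["pose"]);c=P[:3,:3].T@(np.array(X)-P[:3,3])
    return np.array([p["cx"]+p["fx"]*c[0]/-c[2],p["cy"]-p["fy"]*c[1]/-c[2]])
def blobs(m,amin=15):
    n,l,s,c=cv2.connectedComponentsWithStats(m.astype(np.uint8)); return [(s[i,4],c[i],s[i,:4]) for i in range(1,n) if s[i,4]>=amin]
E
python3 - <<'E'
from h import *
t=cv2.imread("pics/top0.png");s=cv2.imread("pics/scene0.png")
a=cv2.resize(t[240:330,200:360],None,fx=5,fy=5,interpolation=cv2.INTER_CUBIC)[:, :800]
b=cv2.resize(t[230:320,385:475],None,fx=4,fy=4,interpolation=cv2.INTER_CUBIC)[:150*2+60]
cv2.imwrite("pics/a.png",a);cv2.imwrite("pics/b.png",b)
c=cv2.resize(s[190:350,300:420],None,fx=3.75,fy=3.75,interpolation=cv2.INTER_CUBIC);cv2.imwrite("pics/c.png",c)
for n,im in(("top",t),("scene",s)):
    h=cv2.cvtColor(im,cv2.COLOR_BGR2HSV);H,S,V=cv2.split(h)
    roi=np.zeros(H.shape,bool)
    if n=="top": roi[225:320,390:475]=1
    else: roi[180:260,340:425]=1
    print(n,"red",[(k,c.round(1),q) for k,c,q in blobs(((H<5)|(H>172))&(S>150)&roi)])
    print(n,"yel",[(k,c.round(1),q) for k,c,q in blobs((H>12)&(H<32)&(S>110)&roi)])
h=t.astype(int);print(h[287,265:300].tolist())
E
```

```text
top red [(np.int32(37), array([411.6, 263.1]), array([408, 260,   8,   7], dtype=int32)), (np.int32(46), array([454.2, 281.3]), array([449, 278,  11,   7], dtype=int32))]
top yel [(np.int32(559), array([434. , 271.3]), array([419, 257,  31,  28], dtype=int32))]
scene red [(np.int32(33), array([398.3, 209.4]), array([396, 203,   5,  15], dtype=int32)), (np.int32(61), array([367.8, 226.8]), array([366, 219,   5,  17], dtype=int32))]
scene yel [(np.int32(446), array([383.4, 214.7]), array([372, 201,  25,  26], dtype=int32))]
[[95, 103, 107], [95, 102, 106], [95, 103, 106], [95, 104, 107], [94, 103, 106], [96, 104, 107], [93, 101, 105], [87, 92, 97], [126, 131, 142], [122, 128, 137], [123, 130, 140], [123, 129, 139], [123, 130, 139], [123, 130, 139], [123, 129, 137], [122, 127, 136], [121, 126, 137], [123, 129, 138], [124, 129, 138], [124, 129, 139], [125, 130, 140], [122, 127, 137], [123, 128, 138], [124, 130, 140], [117, 123, 133], [126, 132, 143], [87, 90, 98], [81, 83, 87], [119, 129, 135], [117, 128, 133], [117, 127, 132], [118, 129, 133], [120, 132, 135], [122, 132, 138], [121, 132, 137]]
```

View pics/a.png

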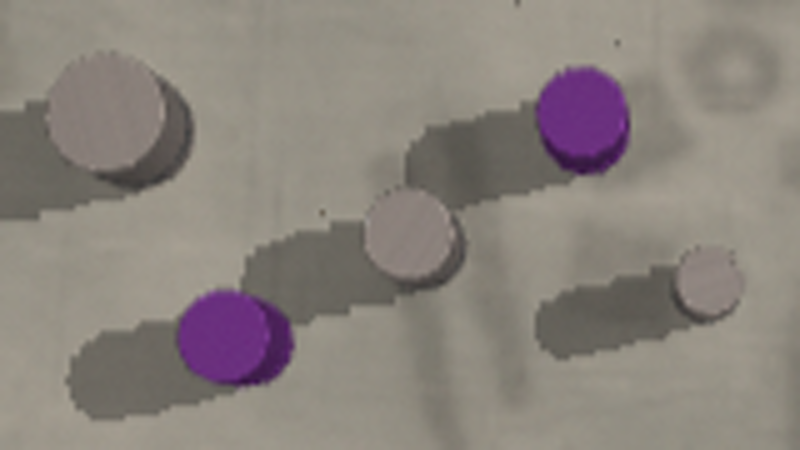

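View pics/c.png

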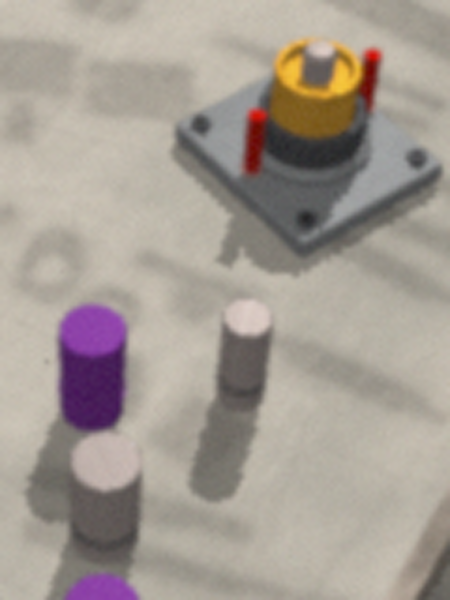

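View pics/b.png

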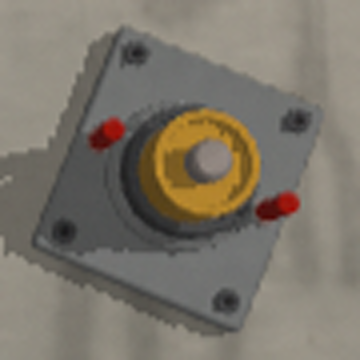

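The crops show the grey sleeve with top disc at top-view (282,287), about 18 px ≈ 32 mm, as the middle of three grey ones (purple ones excluded). The stem tip is at (437.6,269.9) and the pillar tops at (413.4,262.4) and (456.6,280.9).

Run:
```python
from h import *
t=cv2.imread("pics/top0.png")
T=lambda n,x,y,k,o,z: onz(n,(x+.5)/k-.5+o[0],(y+.5)/k-.5+o[1],z)*1000
A=lambda x,y,z=.06:T("top",x,y,5,(200,240),z)
B=lambda x,y,z:T("top",x,y,4,(385,230),z)
C=lambda x,y,z:T("scene",x,y,3.75,(300,190),z)
print("mid",A(410,234),C(106,461,.06),"dia",A(364,234)-A(456,234))
print("small",A(709,282),C(247,318,.06)," large",A(106,112),"purp",A(583,115),C(94,332,.06),A(224,337))
print("stem",B(211,160,.083),C(321,49,.083)," cap",B(206.5,164,.07),C(319,70,.07))
L,R=B(114,130,.058),B(287,204,.058);print("pillars",L,R,(L+R)/2,np.hypot(*(L-R)),np.degrees(np.arctan2(*(L-R)[::-1])))
print(C(257,115,.058),C(373,54,.058))
```

```text
mid [480.02385185 288.23225768] [481.72406204 290.62425329] dia [-0.49023256 31.39957395]
small [465.34827764 186.16142313] [467.67775154 188.19762804]  large [520.34974767 394.39857628] purp [521.78303539 230.02059376] [523.39365678 232.77732569] [444.20558652 350.18929025]
stem [510.02489457  27.63128654] [512.17706315  28.11573313]  cap [509.87161711  26.75679759] [511.11551834  29.6523427 ]
pillars [525.37691883  63.47603571] [494.68028603  -9.62777486] [510.02860243  26.92413043] 79.28713883508239 67.2222365155736
[527.74164833  64.93703889] [497.08484421  -9.06519636]
```

```bash
cat >> h.py <<'E'
a=np.radians(35);y=np.array([np.cos(a),np.sin(a),0]);z=np.array([0,0,-1.]);R=np.column_stack([np.cross(y,z),y,z])
M=np.array([.481,.2894]);F=np.array([.511,.0281])
E
python3 - <<'E'
from h import *
print(ctrl.ik([*M,.18],R),ctrl.ik([*F,.2],R))
ctrl.goto([*M,.15],R)
print(ctrl.current_t(),ctrl.move_l([*M,.023],vel=.1,contact_N=6))
print(ctrl.current_tool_pos())
for n in("scene","top"): cv2.imwrite(f"pics/{n}1.png",ctrl.read_camera(n))
ctrl.command_gripper(0.0)
print(ctrl.current_grip_width()*91,ctrl.current_grasp_force(),ctrl.current_contact_force())
ctrl.move_l([*M,.05],vel=.1)
ctrl.move_l([*M,.15],vel=.15)
print(ctrl.current_contact_force(),ctrl.current_grip_width()*91)
ctrl.move_l([*F,.15],vel=.15)
for n in("scene","top"): cv2.imwrite(f"pics/{n}2.png",ctrl.read_camera(n))
print(ctrl.current_t(),ctrl.current_tool_pos(),ctrl.current_contact_force())
s=cv2.imread("pics/scene2.png");cv2.imwrite("pics/d.png",cv2.resize(s[130:280,300:460],None,fx=4,fy=4,interpolation=cv2.INTER_CUBIC))
E
```

```text
[ 2.49390397e+01  2.52569489e+01  8.86730545e+01 -2.54444375e-14
  6.60699966e+01 -1.00609603e+01] [-3.54019621e+00  2.01210141e+01  9.39276834e+01 -2.54444375e-14
  6.59513025e+01 -3.85401962e+01]
1.775 False
[0.48131392 0.2895518  0.02350958]
31.098811655017663 29.999843928962946 [ 0.28328388  0.10043411 -0.00989703]
[-0.09830348 -0.15411304 -1.36655973] 30.9589475316834
7.475 [0.51091858 0.02854599 0.14997253] [-1.15310498 -0.31370352 -1.77512476]
```

View pics/d.png

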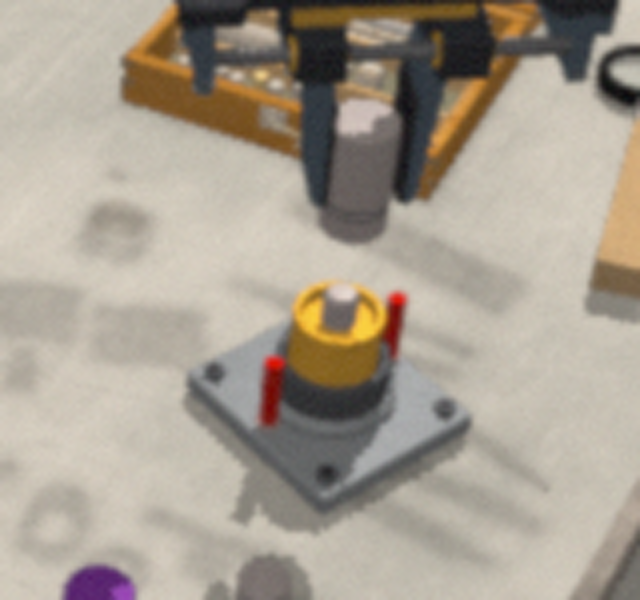

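The crop shows the sleeve held upright over the fixture, its foot ellipse centred near crop (353,222), i.e. scene (388,185). The cap is undisturbed below it.

Run:
```python
from h import *
f=lambda x,y:((x+.5)/4-.5+300,(y+.5)/4-.5+130)
def el(c,r,z):
    th=np.linspace(0,2*np.pi,200);q=np.array([proj("scene",[c[0]+r*np.cos(t),c[1]+r*np.sin(t),z]) for t in th]);q=(q-[300,130]+.5)*4-.5
    return q.min(0).round(),q.max(0).round()
print("foot obs x320-387 bottom 242:",el(F,.016,.127)); print("top obs x336-403 top 98",el(F,.016,.187))
print("rim obs x292-388 y 281-",el(F,.023,.07)); print("stem obs x327-357 top 284",el(F,.009,.083))
ctrl.move_l([*F,.112],vel=.08)
for n in("scene","top"): cv2.imwrite(f"pics/{n}3.png",ctrl.read_camera(n))
s=cv2.imread("pics/scene3.png");t=cv2.imread("pics/top3.png")
k=lambda i:cv2.resize(i,(400,400),interpolation=cv2.INTER_CUBIC)
cv2.imwrite("pics/e.png",np.hstack([k(s[165:245,345:425]),k(t[230:310,395:475])]))
```

```text
foot obs x320-387 bottom 242: (array([320., 201.]), array([389., 246.]))
top obs x336-403 top 98 (array([332.,  97.]), array([405., 141.]))
rim obs x292-388 y 281- (array([295., 281.]), array([389., 346.]))
stem obs x327-357 top 284 (array([326., 281.]), array([363., 306.]))
```

View pics/e.png

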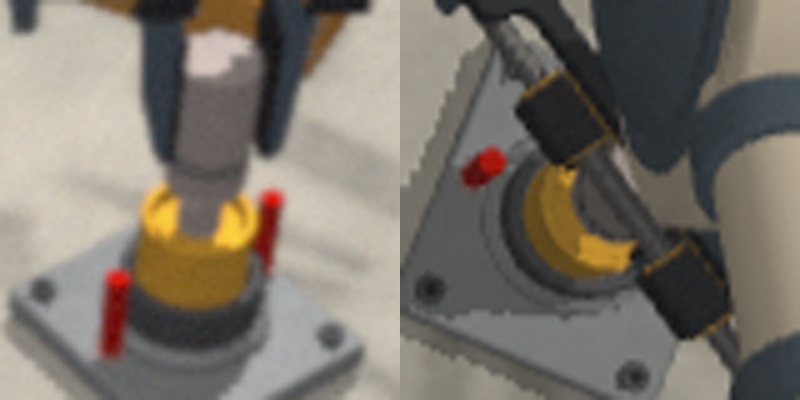

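The close-up shows the sleeve just above the stem, centred within about 1 mm of the cap in both views. I'll lower it with contact detection; floor contact is expected at TCP z ≈ 0.088 (rim ≈ 0.0935, stem ≈ 0.106).

Run:
```python
from h import *
print(ctrl.current_tool_pos(),ctrl.current_contact_force())
print(ctrl.move_l([*F,.086],vel=.02,contact_N=3))
print(ctrl.current_t(),ctrl.current_tool_pos(),ctrl.current_contact_force(),ctrl.current_wrist_torque())
for n in("scene","top"): cv2.imwrite(f"pics/{n}4.png",ctrl.read_camera(n))
```

```text
[0.51136553 0.02809967 0.1124844 ] [-0.17867432 -0.3904071  -1.456346  ]
True
9.325 [0.51088066 0.02811518 0.08720784] [1.46514213 0.09307015 3.13394805] [-0.03845425 -0.1679942  -0.02082941]
```

Run:
```python
from h import *
for zz in(.084,.080,.0764):
    ctrl.move_l([*F,zz],vel=.015)
    P=[];G=[]
    for _ in range(8): P.append(ctrl.current_tool_pos());G.append(ctrl.current_contact_force());ctrl.sleep(.03)
    print(zz,ctrl.current_t(),np.mean(P,0).round(5),np.std(P,0).round(5),np.mean(G,0).round(2),ctrl.current_grip_width()*91)
for n in("scene","top"): cv2.imwrite(f"pics/{n}5.png",ctrl.read_camera(n))
s=[cv2.imread(f"pics/scene{i}.png") for i in(4,5)]
k=lambda i:cv2.resize(i,(400,500),interpolation=cv2.INTER_CUBIC)
cv2.imwrite("pics/f.png",np.hstack([k(i[170:245,352:412]) for i in s]))
```

```text
0.084 10.05 [0.51095 0.0281  0.08398] [2.e-05 1.e-05 3.e-05] [-0.07 -0.12  4.54] 31.0812792806638
0.08 10.7333 [0.51098 0.0281  0.08006] [1.e-05 1.e-05 2.e-05] [-0.61 -0.03  6.33] 31.06538830595148
0.0764 11.3917 [0.511   0.0281  0.07653] [2.e-05 1.e-05 2.e-05] [-1.26  0.24  7.87] 30.982851582563463
```

View pics/f.png

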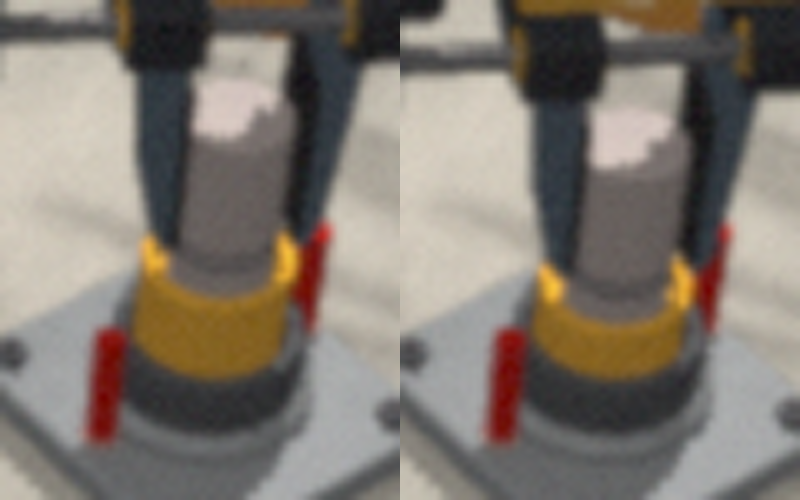

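The crop shows the sleeve standing upright in the recess with the cap sunk, but the rim may still be above the pillar tops. I'll measure the rim's shift to sub-pixel precision from the brass edge.

```bash
cat >> h.py <<'E'
def edges(im):
    # sub-pixel rows of the sleeve/brass edge (cap) and brass/housing edge (fixed), averaged over columns
    S=cv2.GaussianBlur(cv2.cvtColor(im,cv2.COLOR_BGR2HSV)[...,1].astype(np.float32),(3,1),0)
    up=[];lo=[]
    for c in range(380,389):
        p=S[195:245,c]; b=np.where(p>130)[0]
        if len(b)==0: continue
        i,j=b[0],b[-1]
        up.append(195+i-(p[i]-130)/(p[i]-p[i-1])); lo.append(195+j+(p[j]-130)/(p[j]-p[j+1]))
    return np.mean(up),np.mean(lo)
def rimrow(h):
    o=np.array(ctrl.camera_params("scene")["pose"])[:2,3]-F; o/=np.hypot(*o)
    return proj("scene",[*(F+.0185*o),h])[1],proj("scene",[*(F+.023*o),h])[1]
E
python3 - <<'E'
from h import *
for i in(0,4,5): print(i,edges(cv2.imread(f"pics/scene{i}.png")))
for i in range(4): print(edges(ctrl.read_camera("scene")))
for h in(.07,.064,.058,.056,.042): print(h,rimrow(h))
s=cv2.imread("pics/scene5.png");print(cv2.cvtColor(s,cv2.COLOR_BGR2HSV)[208:234,384].tolist())
E
```

```text
0 (np.float64(209.37730792495938), np.float64(226.01092789239354))
4 (np.float64(214.11854842907957), np.float64(225.99175975161293))
5 (np.float64(218.1057184305456), np.float64(226.00816632972823))
(np.float64(218.09206126795874), np.float64(226.01967909228472))
(np.float64(218.0874588522646), np.float64(225.98887344449759))
(np.float64(218.10308420989247), np.float64(226.00316146461086))
(np.float64(218.07468155078175), np.float64(225.98607707230582))
0.07 (np.float64(214.2995829448982), np.float64(215.89268665968163))
0.064 (np.float64(216.54904567367512), np.float64(218.14198716525493))
0.058 (np.float64(218.7770030775361), np.float64(220.36971240048334))
0.056 (np.float64(219.51492980209127), np.float64(221.10754654238633))
0.042 (np.float64(224.61540146741865), np.float64(226.2071648777188))
[[13, 30, 102], [9, 24, 105], [11, 27, 103], [7, 23, 98], [0, 17, 89], [4, 21, 85], [15, 19, 81], [8, 32, 96], [9, 25, 104], [12, 41, 105], [16, 97, 126], [18, 161, 147], [19, 183, 142], [19, 188, 138], [20, 199, 132], [20, 193, 131], [20, 196, 134], [20, 192, 125], [19, 158, 108], [18, 55, 70], [100, 13, 58], [108, 24, 53], [130, 15, 52], [0, 5, 47], [140, 15, 51], [50, 15, 50]]
```

Run:
```python
from h import *
I={i:cv2.cvtColor(cv2.imread(f"pics/scene{i}.png"),cv2.COLOR_BGR2HSV)[...,1].astype(float) for i in(0,2,3,4,5)}
def first(S,c):
    p=S[190:235,c];i=np.where((p>130)&(np.r_[p[1:],0]>110))[0]
    if len(i)==0: return np.nan
    i=i[0];return round(190+i-(p[i]-130)/(p[i]-p[i-1]),2)
for c in [*range(371,377),*range(392,398)]: print(c,{i:first(S,c) for i,S in I.items()})
V={i:cv2.imread(f"pics/scene{i}.png")[...,2][208:228,380:389].mean(1).round().astype(int).tolist() for i in(0,2,4,5)}
for i in V: print(i,V[i])
```

```text
371 {0: np.float64(219.25), 2: np.float64(219.24), 3: np.float64(219.0), 4: nan, 5: nan}
372 {0: np.float64(215.56), 2: np.float64(215.33), 3: np.float64(214.92), 4: np.float64(215.33), 5: np.float64(215.57)}
373 {0: np.float64(206.36), 2: np.float64(206.45), 3: np.float64(206.45), 4: np.float64(206.6), 5: np.float64(209.69)}
374 {0: np.float64(204.07), 2: np.float64(204.04), 3: np.float64(204.14), 4: np.float64(205.23), 5: np.float64(209.48)}
375 {0: np.float64(202.94), 2: np.float64(202.98), 3: np.float64(202.97), 4: np.float64(205.76), 5: np.float64(210.41)}
376 {0: np.float64(202.4), 2: np.float64(202.42), 3: np.float64(202.43), 4: np.float64(206.99), 5: np.float64(211.82)}
392 {0: np.float64(202.63), 2: np.float64(202.7), 3: np.float64(204.02), 4: np.float64(211.54), 5: np.float64(212.36)}
393 {0: np.float64(203.42), 2: np.float64(203.48), 3: np.float64(203.77), 4: np.float64(205.5), 5: np.float64(208.58)}
394 {0: np.float64(204.43), 2: np.float64(204.45), 3: np.float64(204.5), 4: np.float64(204.52), 5: np.float64(208.48)}
395 {0: np.float64(205.62), 2: np.float64(205.78), 3: np.float64(205.65), 4: np.float64(204.51), 5: np.float64(209.91)}
396 {0: np.float64(206.21), 2: np.float64(206.17), 3: np.float64(206.17), 4: np.float64(206.18), 5: np.float64(210.43)}
397 {0: np.float64(203.73), 2: np.float64(203.82), 3: np.float64(203.8), 4: np.float64(206.48), 5: np.float64(209.87)}
0 [112, 112, 115, 125, 146, 179, 210, 194, 148, 128, 125, 124, 127, 125, 125, 124, 124, 118, 94, 64]
2 [119, 118, 122, 133, 155, 190, 220, 205, 156, 134, 133, 133, 133, 134, 134, 133, 131, 126, 99, 69]
4 [88, 86, 87, 98, 103, 111, 131, 148, 143, 135, 134, 134, 133, 133, 133, 132, 133, 125, 100, 69]
5 [102, 102, 102, 97, 86, 84, 85, 98, 102, 109, 132, 149, 140, 134, 133, 133, 134, 126, 101, 70]
```

The rim at first contact matches the rest position within 0–0.5 mm. It has since moved 3.98 px (10.7 mm), the same as the tool, so there is no slip. The sink is now about 11 mm, so I'll press 1 mm more, hold and verify.

Run:
```python
from h import *
ctrl.move_l([*F,.0754],vel=.01)
ctrl.sleep(.3)
for k in range(3):
    print(ctrl.current_t(),ctrl.current_tool_pos().round(5) if hasattr(ctrl.current_tool_pos(),'round') else ctrl.current_tool_pos(),np.round(ctrl.current_contact_force(),2),np.mean([edges(ctrl.read_camera("scene")) for _ in range(3)],0).round(2)); ctrl.sleep(1.)
s=ctrl.read_camera("scene");S=cv2.cvtColor(s,cv2.COLOR_BGR2HSV)[...,1].astype(float)
print([ [c,round(float(190+i-(S[190+i,c]-130)/(S[190+i,c]-S[189+i,c])),2)] for c in(373,394,396) for i in [np.where(S[190:235,c]>130)[0][0]]])
cv2.imwrite("pics/g.png",cv2.resize(s[150:250,330:450],(720,600),interpolation=cv2.INTER_CUBIC))
```

```text
12.2417 [0.51097 0.0281  0.07555] [-1.48 -0.42  8.68] [218.46 226.  ]
13.3917 [0.511   0.02812 0.07557] [-2.23  0.54  7.77] [218.46 226.01]
14.5417 [0.51102 0.02808 0.07558] [-1.77  0.4   9.27] [218.46 226.01]
[[373, 209.79], [394, 208.37], [396, 210.81]]
```

View pics/g.png

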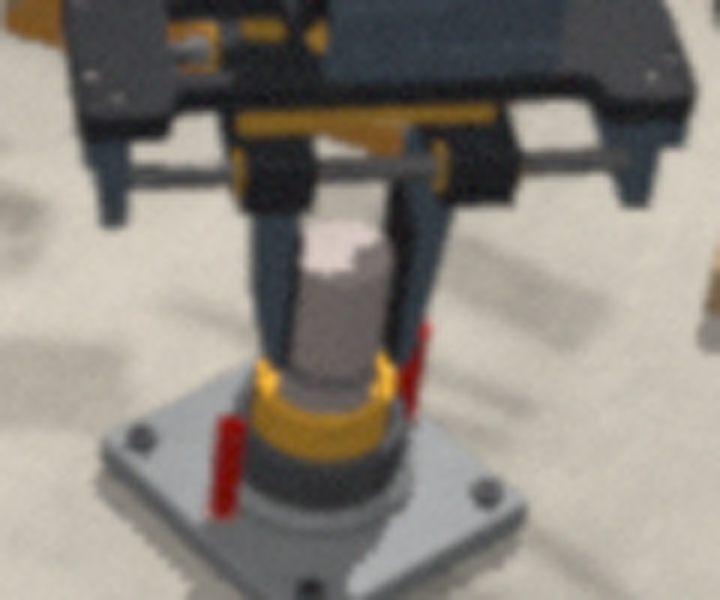

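The picture shows the sleeve upright in the recess and the cap rim level with the pillars. The edge row held steady at 218.46 (target ≈ 218.5), which is about 12 mm sunk.

Run:
```python
from h import *
ctrl.sleep(.8);print(ctrl.current_t());print(ctrl.sign_off())
```

```text
16.5417
the job is handed in; nothing more can be done
None
```

I seated the 32 mm sleeve upright in the cap recess, pressed the cap down about 12 mm (camera estimates ran from 11.7 to 12.4 mm, so the rim is level with the pillar tops to within roughly 0.5 mm), held it steady for over 2 s and handed the job in still pressed, at about 16.5 s.

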